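# Hang the sprocket on the empty prong of the display stand

### The job

One prong of the revolving display stand is empty: first turn the stand gently until that prong points to the front, straight over the price-card holder, and let go of it. Then take the large sprocket out of the wooden rack and hang it by its bore about half way along that prong, well behind its upturned end. The prong is bent by use, so feel for it with light pushes, lower the sprocket until the prong carries it before you let go, and leave everything else in its place.

Things in the scene. Friction and masses are not known exactly. Their poses are not given: they have to be found in the camera images.
- stand: Fixed revolving display stand: round black foot 170 mm across, column 22 mm thick, five-prong turret on top. Origin at the centre of the foot's underside on the table, z up the column. Its front is its own -x side, where a white price card 62 mm wide, 45 mm high, stands in a holder on the foot's edge 90 mm from the axis.
- carousel: The stand's turret: turns endlessly both ways about the column with 0.2 N m dry friction, stays where left. Origin on the axis, 190 mm above the table, z up. Hub 56 mm thick, from 20 below to 22 mm above the origin. Five steel prongs, 7 mm thick, 72 degrees apart, leave it about level at the origin's height; the empty one points along the turret's own -x.
- rack: Fixed wooden rack, 160 x 100 x 32 mm, with three slots of 10 mm width and 24 mm depth (floor of the slots 8 mm above the table) across its own x axis, at x = -50, 0 and +50 mm. Origin at the centre of its underside. The large sprocket stands upright in one of the two outer slots, a small one (72 mm) in the other; the middle slot is empty.
- sprocket: The large chain sprocket, plain steel, 92 mm over its 17 teeth (flat-sided up to 90 mm), 8 mm thick, bore 26 mm, 0.24 to 0.37 kg, standing upright on its rim in the rack. Origin at the centre of its bore, half way through its thickness, about 55 mm above the table at the start; its own x axis is the bore's axis and lies level. It can be gripped over its 8 mm thickness at the top of the rim.
- small_sprocket: A smaller plain steel sprocket, 72 mm over the teeth, 8 mm thick, standing upright in the other outer slot of the rack. Origin at the centre of its bore. Not to be moved.
- cover_a: Louvred chrome air-cleaner cover, 110 mm diameter, 34 mm high, lying on the table; origin at the centre of its underside. Not to be moved.
- cover_b: Smaller louvred air-cleaner cover, 100 mm diameter, 34 mm high, behind; origin at the centre of its underside. Not to be moved.
- spanner: Steel spanner, 190 mm long, lying on the cloth near the robot. Not to be moved.
- jar: Jar, 70 mm diameter, 85 mm high; origin at the centre of its underside. Not to be moved.
- carton: Cardboard carton 60 x 90 x 45 mm; origin at the centre of its underside. Not to be moved.
- horn: Round chrome horn, 96 mm diameter, 48 mm high; origin at the centre of its underside. Not to be moved.
- prong_line (a point): Where the empty prong's bar would be, 80 mm from the axis, were it not bent; axes as the carousel's. The bar runs straight to 118 mm from the axis, then slants up: its round end reaches 130 mm out, 18 mm above the bar's middle. It is stiff, but bent at the hub (30 mm out) by unmeasured angles: its end is up to 17 mm higher or lower and up to 10 mm to either side.
- hung_near (a point): A place on the turret, 82 mm out on the prong next to the empty one (72 degrees counterclockwise from it, seen from above), where a brake lever hangs. The other prongs, bent a little too, carry two small sprockets and a trim ring, also about 82 mm out: up to 80 mm wide, at most 40 mm above and 130 mm below the prongs; they can swing a little.
Things that resemble listed ones, but are neither listed nor needed, are in the scene too. What is shaped like the sprocket but blue is not meant.

How it is judged (in metres and radians):
On the way, in this order (a step that is already met when the one before it is completed fails the run):
1. the empty prong points to the front of the stand, within 0.25 rad, and nothing of the robot touches the stand (angle between the x axis of carousel and the x axis of stand, either way round below 0.25 rad and not (x of prong_line in the frame of stand above 0 m) and contact force between each of the arm, the fingers and stand below 0.3 N), for 0.3 s.
2. the sprocket, over the empty prong, rests on it with more than 1.2 N while the fingers still hold it (x of sprocket in the frame of carousel between -0.1 and -0.045 m and y of sprocket in the frame of carousel between -0.02 and 0.02 m and z of sprocket in the frame of carousel between -0.03 and 0.015 m and contact force between sprocket and stand above 1.2 N and contact force between the fingers and sprocket above 1 N and linear speed of sprocket below 0.02 m/s), for 0.15 s.
At the end, for the whole second after the job is handed in: The large sprocket hangs free and still by its bore on the empty prong: centre 45 to 100 mm from the column axis, within 20 mm of the prong line, axis within 0.42 rad of level, bearing on the stand with over 1.2 N; the prong points to the stand's front within 0.25 rad (angle between the x axis of carousel and the x axis of stand, either way round below 0.25 rad and not (x of prong_line in the frame of stand above 0 m) and x of sprocket in the frame of carousel between -0.1 and -0.045 m and y of sprocket in the frame of carousel between -0.02 and 0.02 m and z of sprocket in the frame of carousel between -0.03 and 0.015 m and contact force between sprocket and stand above 1.2 N and contact force between the fingers and sprocket below 0.1 N and linear speed of sprocket below 0.03 m/s and angular speed of sprocket below 0.6 rad/s and angular speed of carousel below 0.1 rad/s and angle between sprocket's own x axis and vertical between 1.15 and 1.99 rad); the robot touches nothing.
It fails at once if the sprocket is pushed against the stand with more than 15 N (contact force between sprocket and stand above 15 N).
It fails at once if the robot pushes the stand with more than 20 N (contact force between any of the fingers, the arm and stand above 20 N).
It fails at once if the turret is spun faster than 2.5 rad/s (angular speed of carousel above 2.5 rad/s).
It fails at once if another thing on the table is moved more than 15 mm (the small sprocket 12 mm) (distance of small_sprocket from where it was at the start of the episode above 0.012 m or distance of any of cover_a, cover_b, spanner, jar, carton, horn from where it was at the start of the episode above 0.015 m).
It also fails if it takes over 72 s, if anything falls off the work surface, if the arm or the gripper's body presses on something with over 40 N, if the wrist force passes 120 N, or if a joint passes its speed limit or range.

### The arm

A 6-joint arm with a two-finger parallel gripper is mounted at the origin on the work surface. World frame = base frame: x ahead of the robot, y to its left, z up, the work surface at z = 0. Lengths are in mm, angles in degrees, forces in N, time in s.
With the tool pointing down it reaches from about 300 to 750 mm from the base axis. Payload 8.5 kg.
Tool frame: the origin (TCP) lies at the very end of the fingers, on their centre line; the grasp point (between the pads) lies 19 mm behind it; x points along the fingers, z is the direction in which the jaws open and shut, and the axes are right-handed (so a half turn about x gives the same grasp; the last joint's range is limited). The gripper opens to 85 mm and grips with 20 to 120 N. Pads are 22 mm wide; open, the fingers measure 114 mm over their backs; the gripper's body (76 mm by 85 mm) begins 54 mm behind the grasp point. The pads swing forward as they close: fully open they stand 13 mm farther back than shut.
Start: joints at [52.523, 21.807, 74.336, -0, 83.858, -12.336], TCP at [233.659, 497.88, 231.322] pointing down, gripper open.
Joint ranges: [-178.18, 178.18], [-50.72, 133.34], [12.68, 142.11], [-81.47, 261.47], [9.98, 163.14], [-165.26, 165.26]. Speed limits (degrees/s): [136.94, 136.94, 180, 180, 180, 180].

### API

Orientations are given as [roll, pitch, yaw] about the fixed x, y, z axes, in that order (R = Rz(yaw) Ry(pitch) Rx(roll)).
In Python, from bench import r, solve_ik, readout, viewer gives the robot as it stands. Calls block until the motion is done:
- r.reach(position, orientation): joint-space move of the TCP to a pose.
- r.movel(position, ori=None, max_speed=150, max_force=None): straight line of the TCP; ori=None keeps the orientation; max_speed is the mean speed in mm/s. With max_force (N) it stops when the force on the tool has changed by that much, and returns True; else False.
- r.move_j(angles): joint-space move.
- r.ungrasp() and r.close(grip_force=None): open the fingers fully, or close them until they stop; grip_force is the grip in N (None keeps the last).
- r.sleep(seconds).
- solve_ik(position, orientation): joint angles nearest the present ones, or None.
- readout.state(): the state.
- viewer.capture(name): name is "side" or "top"; returns a dict with "frame" (420x560x3 uint8, red, green, blue), "vfov" (degrees; the focal length in pixels is half the picture's height over the tangent of half this angle, whatever the lens; pixels are square), "cx", "cy" (the principal point, pixels), "dist" ([k1, k2, p1, p2, k3] as OpenCV has them; the pictures are not rectified), "extrinsics" (4x4, takes a point from world to camera coordinates). Camera axes: x right, y up, looking along -z (the intrinsics and any distortion apply to the point x, -y, -z); pixel columns grow to the right and rows downward; lengths in mm; the calibration is good to about 2 mm. A picture is of the moment at which its call begins. There is no depth.
A pose or a line that the arm cannot do raises r.Unreachable and nothing moves.
- r.job_done(): hands the job in, once; it reports no verdict.
The state is a dict: "t": time; "joints": joint angles; "qvel": joint speeds; "tau": joint torques, N m; "eef_pos": TCP position; "tool_rot": TCP orientation; "wrist_force": force on the tool from outside, world axes, zero at the start; "wrist_torque": the same for the moment, N m; "gripper_width": finger opening in mm.
Only numpy, scipy, OpenCV 4.12 (cv2) and the standard library are available. Lean on these libraries where they do the work, as an engineer would, in place of code of your own. Each camera call takes 0.05 s, during which the arm holds its last target. There are 200 camera calls.

## Working session

There is one attempt and no reset: what is moved stays moved. The work goes in short steps, each a Python script; the robot and the scene stay as the last script left them, time stands still between calls to the robot, and variables do not carry over. Pictures are saved under pics/ and viewed, about 8 in all and at most 12, crops included, and the job is handed in when it is done.

```bash
ls; mkdir -p pics; cat > h.py <<'E'
import numpy as np, cv2
from bench import r, solve_ik, readout, viewer
def K(c):
    H=c["frame"].shape[0]; f=H/2/np.tan(np.radians(c["vfov"])/2)
    return np.array([[f,0,c["cx"]],[0,f,c["cy"]],[0,0,1.]])
F=np.diag([1.,-1,-1])
def ray(c,px):
    p=cv2.undistortPoints(np.array([[px]],float),K(c),np.array(c["dist"],float))[0,0]
    E=np.array(c["extrinsics"]); R=F@E[:3,:3]; t=F@E[:3,3]
    d=R.T@np.array([p[0],p[1],1]); return -R.T@t, d/np.linalg.norm(d)
def onz(c,px,z):
    o,d=ray(c,px); return o+d*(z-o[2])/d[2]
def tri(*cp):
    A=np.zeros((3,3));b=np.zeros(3);L=[]
    for c,px in cp:
        o,d=ray(c,px);M=np.eye(3)-np.outer(d,d);A+=M;b+=M@o;L.append((o,d))
    x=np.linalg.solve(A,b); return x,[np.linalg.norm(np.cross(x-o,d)) for o,d in L]
def proj(c,P):
    E=np.array(c["extrinsics"]);R=F@E[:3,:3];t=F@E[:3,3]
    return cv2.projectPoints(np.array(P,float).reshape(-1,3),cv2.Rodrigues(R)[0],t,K(c),np.array(c["dist"],float))[0][:,0]
def save(c,name,box=None,s=1):
    f=c["frame"][:,:,::-1]
    if box: f=f[box[1]:box[3],box[0]:box[2]]
    cv2.imwrite("pics/"+name,cv2.resize(f,None,fx=s,fy=s,interpolation=cv2.INTER_CUBIC))
E
python3 - <<'E'
from h import *
import pickle
for n in("side","top"):
    c=viewer.capture(n); pickle.dump(c,open(n+"0.pkl","wb")); save(c,n+"0.png",s=1.4)
    print(n,c["vfov"],c["cx"],c["cy"],c["dist"],ray(c,(280,210)))
print(readout.state())
E
```

```text
pics
side 50.93721312224723 282.14235597855435 207.1868109135194 [-0.14061514  0.          0.          0.          0.        ] (array([438.20254271, 781.32408412, 710.12092784]), array([ 0.10361988, -0.81563976, -0.56920533]))
top 53.063901269729044 278.9741410730382 210.4957298349972 [-0.00762915  0.          0.          0.          0.        ] (array([ 442.30930302,  -39.971723  , 1022.54315669]), array([ 0.07316109, -0.01198172, -0.99724816]))
{'t': 0.1, 'joints': array([ 5.25230142e+01,  2.18380196e+01,  7.43784415e+01, -5.85128756e-04,
        8.38589648e+01, -1.23342532e+01]), 'qvel': array([-0.08605183, -0.08664885,  0.00115425, -0.02287099, -0.04250469,
        0.01291817]), 'tau': array([ 4.47029073e-03, -4.49222660e+01, -2.31656313e+01, -1.06760317e-04,
        3.67593297e-03, -3.94540336e-05]), 'eef_pos': array([233.51086185, 497.68217494, 230.77677789]), 'tool_rot': array([ 168.10760597,   89.92457185, -127.03506369]), 'wrist_force': array([ 0.54445593, -0.30324351, -0.23809132]), 'wrist_torque': array([-0.01583171, -0.01944129, -0.01319438]), 'gripper_width': 85.36767506214295}
```

View pics/side0.png

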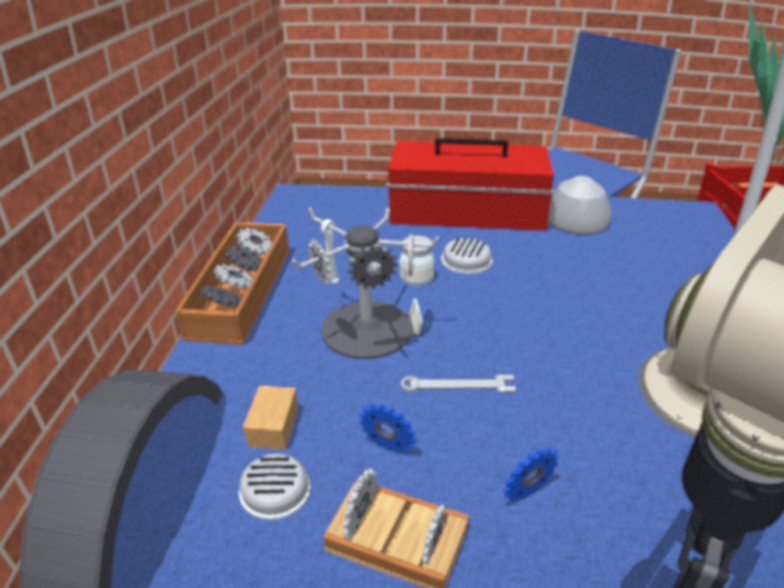

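View pics/top0.png

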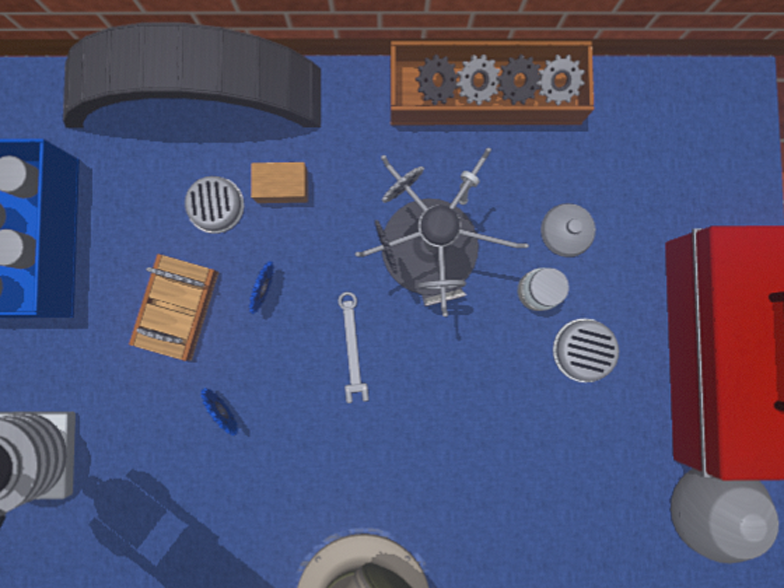

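Side view: stand at (365,270), with the card to its right at (416,316). The rack is at (397,535), with a tall disc at (360,503) and a smaller one at (433,533).
Top view: hub at (440,225). The prong to the right, tip (525,245), looks empty. The card is at (445,297), on the robot's side.

Could be taken for the sprocket (top-view px): rack disc (178,275), rack disc (160,338), blue (260,287) and (220,411), discs on the stand (404,183) and (388,250), and discs in the wooden tray (437–562,80). I choose the larger rack disc, (178,275), and check it in a close crop.

```bash
cat >> h.py <<'E'
def crop(c,box,s):
    f=cv2.resize(c["frame"][box[1]:box[3],box[0]:box[2],::-1],None,fx=s,fy=s,interpolation=cv2.INTER_CUBIC)
    for x in range((box[0]+9)//10*10,box[2],10):
        X=int((x-box[0]+.5)*s); cv2.line(f,(X,0),(X,8 if x%50 else 16),(0,255,255),1)
        if x%20==0: cv2.putText(f,str(x),(X-10,26),0,.35,(0,255,255),1)
    for y in range((box[1]+9)//10*10,box[3],10):
        Y=int((y-box[1]+.5)*s); cv2.line(f,(0,Y),(8,Y),(0,255,255),1)
        if y%20==0: cv2.putText(f,str(y),(10,Y+4),0,.35,(0,255,255),1)
    return f
def pair(a,ba,b,bb,s,name):
    A=crop(a,ba,s);B=crop(b,bb,s);h=max(len(A),len(B))
    pad=lambda I:cv2.copyMakeBorder(I,0,h-len(I),0,4,cv2.BORDER_CONSTANT)
    cv2.imwrite("pics/"+name,np.hstack([pad(A),pad(B)]))
E
python3 - <<'E'
from h import *
import pickle
s,t=[pickle.load(open(n+"0.pkl","rb")) for n in("side","top")]
pair(t,(88,175,160,263),s,(228,330,340,420),4.2,"rack.png")
pair(t,(250,100,385,232),s,(205,140,325,260),3.1,"stand.png")
E
```

```text
(no output)
```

View pics/rack.png

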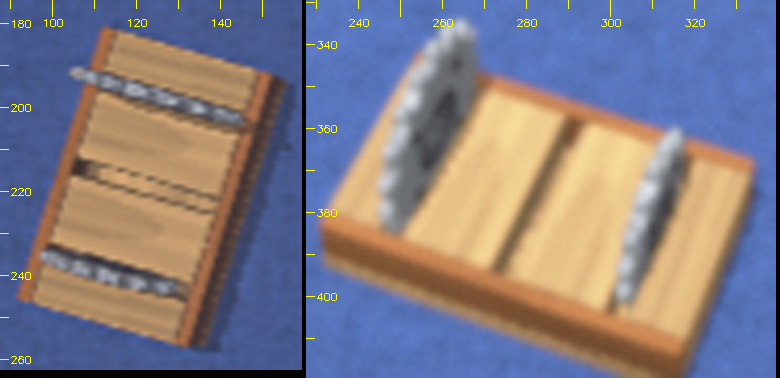

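View pics/stand.png

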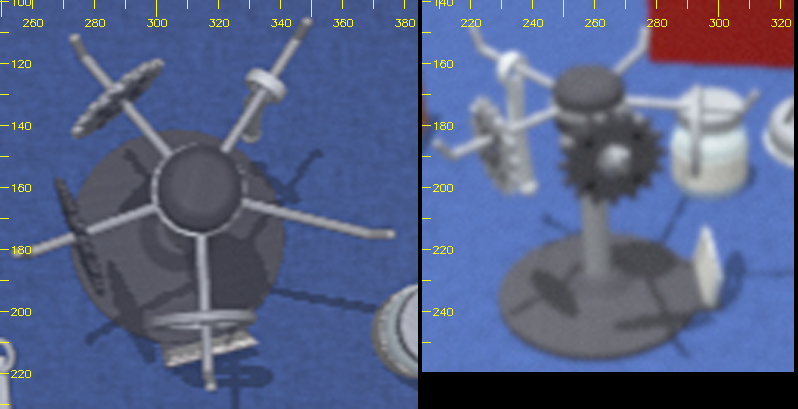

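Rack crop: the large plain-steel disc is in the far slot, top px about (125,197), side (264,335) at its top. The smaller one is in the near slot. Stand crop: the prong to the right, top px tip (375,175), carries nothing. The lever is on the next prong counterclockwise, as described. Now the numbers.

```bash
python3 - <<'E'
from h import *
import pickle
s,t=[pickle.load(open(n+"0.pkl","rb")) for n in("side","top")]
R=lambda X,Y,s=4.2,b=(88,175):(X/s+b[0]-.5,Y/s+b[1]-.5)
S=lambda X,Y:R(X-306,Y,4.2,(228,330))
T=lambda X,Y:R(X,Y,3.1,(250,100)); U=lambda X,Y:R(X-422,Y,3.1,(205,140))
C=[onz(t,R(*p),32) for p in((105,28),(272,75),(185,345),(22,298))]
print("top-view corners z32\n",np.round(C,1)); print("sides",[round(np.linalg.norm(C[i]-C[i-1]),1) for i in range(4)])
# triangulated rack corners top/side: far-left? 
print("tri nearR", tri((t,R(22,298)),(s,S(683,345)))," tri", tri((t,R(185,345)),(s,S(754,165))), tri((t,R(105,28)),(s,S(322,222))))
c=np.mean(C,0); ax=(C[0]+C[1]-C[2]-C[3]);ax/=np.linalg.norm(ax); print("rack c",c,"axis az",np.degrees(np.arctan2(ax[1],ax[0])))
def onplane(cam,px,p0,n):
    o,d=ray(cam,px); return o+d*((p0-o)@n)/(d@n)
lat=np.array([-ax[1],ax[0],0])
for sg,pts in((1,((462,22),(478,65),(383,190),(390,228),(450,20),(410,90))),(-1,((678,130),(660,135),(618,250),(625,305)))):
    p0=c+sg*50*ax; p0[2]=0
    for p in pts:
        q=onplane(s,S(*p),p0+4*ax*(-1),ax); print(sg,p,"lat",round((q-p0)@lat,1),"z",round(q[2],1))
print("sprocket ends in top z55:",[np.round(onz(t,R(*p),60),1) for p in((72,73),(243,120))], [np.round(onz(t,R(*p),55),1) for p in((42,255),(185,292))])
hub=onz(t,T(200,190),212); print("hub",hub,tri((t,T(200,190)),(s,U(588,82))))
print("foot", onz(t,T(180,237),8), onz(s,U(600,297),8))
tip=tri((t,T(388,234)),(s,U(645,33))); print("tip",tip)
for nm,a,b in(("card topL/R",(163,348),(705,228)),):
    print([np.round(onz(t,T(*p),z),1) for z in(8,50) for p in((163,348),(250,330),(170,365),(257,347))])
print("card tri near(+y) top", tri((t,T(163,348)),(s,U(706,228))),tri((t,T(170,365)),(s,U(708,308))))
E
```

```text
top-view corners z32
 [[584.9 344.4  32. ]
 [557.9 249.9  32. ]
 [407.  295.7  32. ]
 [433.4 387.   32. ]]
sides [np.float64(157.4), np.float64(98.3), np.float64(157.8), np.float64(95.0)]
tri nearR (array([433.07454277, 386.80869421,  32.35518117]), [np.float64(0.3432211767017975), np.float64(0.3432211767018037)])  tri (array([406.86407299, 296.64095516,  29.13071165]), [np.float64(0.0039364999951375995), np.float64(0.003936499995235294)]) (array([585.47634337, 344.88470407,  30.81761377]), [np.float64(0.37860086525217695), np.float64(0.37860086525238784)])
rack c [495.81149414 319.2220172   32.        ] axis az -16.286147266175224
1 (462, 22) lat -24.6 z 93.0
1 (478, 65) lat -37.6 z 49.1
1 (383, 190) lat 52.7 z 76.5
1 (390, 228) lat 50.6 z 47.1
1 (450, 20) lat -13.9 z 106.4
1 (410, 90) lat 24.1 z 106.1
-1 (678, 130) lat -13.4 z 83.8
-1 (660, 135) lat 10.3 z 110.8
-1 (618, 250) lat 55.1 z 96.7
-1 (625, 305) lat 44.9 z 42.8
sprocket ends in top z55: [array([556.2, 350.9,  60. ]), array([530. , 257.1,  60. ])] [array([457. , 366.8,  55. ]), array([436.5, 288.5,  55. ])]
hub [ 597.77010
[... 197 characters left out ...]
    ] [ 599.35918282 -106.20025483    8.        ]
tip (array([ 573.98773003, -240.71096435,  186.24167353]), [np.float64(0.43465474249570824), np.float64(0.43465474249557823)])
[array([ 512.3, -105.6,    8. ]), array([ 526.1, -173.7,    8. ]), array([ 499. , -110.9,    8. ]), array([ 512.8, -179. ,    8. ]), array([ 509.4, -102.8,   50. ]), array([ 522.6, -168.2,   50. ]), array([ 496.6, -108. ,   50. ]), array([ 509.9, -173.3,   50. ])]
card tri near(+y) top (array([ 508.64288917, -100.31797155,   88.22919128]), [np.float64(1.89969769516659), np.float64(1.8996976951665463)]) (array([ 504.41086514, -111.38453485,   -1.1144724 ]), [np.float64(4.932440424619984), np.float64(4.93244042461981)])
```

```bash
cat >> h.py <<'E'
from scipy.spatial.transform import Rotation as Ro
AX=np.array([598.5,-117.5,0])
u=lambda a:np.array([np.cos(np.radians(a)),np.sin(np.radians(a)),0])
def ori(x,z):
    x=np.array(x,float);x/=np.linalg.norm(x);z=np.array(z,float)-x*(x@np.array(z,float));z/=np.linalg.norm(z)
    return Ro.from_matrix(np.column_stack([x,np.cross(z,x),z])).as_euler("xyz",degrees=True)
DN=(0,0,-1)
def st(): 
    s=readout.state(); print("t %.1f"%s["t"],np.round(s["eef_pos"],1),"F",np.round(s["wrist_force"],1),"w %.1f"%s["gripper_width"],flush=True)
E
python3 -W ignore - <<'E'
from h import *
import pickle
t=pickle.load(open("top0.pkl","rb"))
T=lambda X,Y:(X/3.1+250-.5,Y/3.1+100-.5)
az=[]
for i,p in enumerate(((388,234),(308,22),(74,38),(18,252),(210,385))):
    q=onz(t,T(*p),208 if i else 186)-AX; a=np.degrees(np.arctan2(q[1],q[0])); az.append((a-72*i+180)%360-180); print(i,round(a,1),round(np.hypot(*q[:2])),round(az[-1],1))
print("carousel est",np.mean(az))
a0=az[0]
for f in(1,-1):
  for P,z in ((AX+100*u(a0)+35*u(a0+90)+[0,0,300],u(a0)),(AX+100*u(a0-66)+14*u(a0+24)+[0,0,160],u(a0-66))):
    print(f,np.round(P),np.round(solve_ik(P,ori(DN,f*z)),0))
E
```

```text
0 -101.4 126 -101.4
1 -32.7 129 -104.7
2 39.1 127 -104.9
3 108.7 122 -107.3
4 -178.0 123 -106.0
carousel est -104.85672123876179
1 [ 613. -222.  300.] [-30.  31.  48.  -0. 101.  71.]
1 [ 504. -153.  160.] [-30.  23.  85.   0.  72. 138.]
-1 [ 613. -222.  300.] [ -30.   31.   48.   -0.  101. -109.]
-1 [ 504. -153.  160.] [-30.  23.  85.   0.  72. -42.]
```

```bash
python3 -W ignore - <<'E'
from h import *
a0=-101.4
P=lambda a,s,z:AX+100*u(a)+s*u(a+90)+[0,0,z]
O=lambda a:ori(DN,-u(a))
r.close(40)
r.reach([420,150,340],O(a0)); r.reach(P(a0,38,260),O(a0)); st()
print("hit",r.movel(P(a0,38,160),O(a0),max_speed=80,max_force=4)); st()
print("touch",r.movel(P(a0,12,160),O(a0),max_speed=30,max_force=1.5)); st()
E
```

```text
t 4.0 [ 616.2 -221.7  260.8] F [ 0.4 -0.1  0.1] w 0.1
hit False
t 5.4 [ 616.2 -223.2  160.6] F [0.8 0.5 1. ] w 0.2
touch True
t 6.1 [ 591.7 -218.1  159.8] F [ 0.6 -0.9  0.2] w -0.1
```

```bash
python3 -W ignore - <<'E'
from h import *
import pickle
a0=-101.4
P=lambda a,s,z:AX+100*u(a)+s*u(a+90)+[0,0,z]
O=lambda a:ori(DN,-u(a))
ok=True
for d in np.r_[np.arange(8,57,8),62]:
    if r.movel(P(a0-d,13,160),O(a0-d),max_speed=60,max_force=12): print("stopped",d); break
st()
a=a0-d
r.movel(P(a,40,160),O(a),max_speed=60); r.movel(P(a,40,270),O(a)); st()
r.reach([450,60,330],O(a))
s,t=viewer.capture("side"),viewer.capture("top")
pickle.dump((s,t),open("p1.pkl","wb"))
pair(t,(250,100,385,232),s,(205,140,325,260),3.1,"stand1.png"); st()
E
```

```text
t 9.2 [ 506.6 -158.8  160. ] F [ 1.  -0.2 -0.1] w -0.0
t 10.6 [ 513.8 -184.1  269.1] F [0.  0.5 0. ] w -0.1
t 11.8 [450.5  58.9 329.3] F [ 1.3 -0.8  0.8] w 0.0
```

View pics/stand1.png

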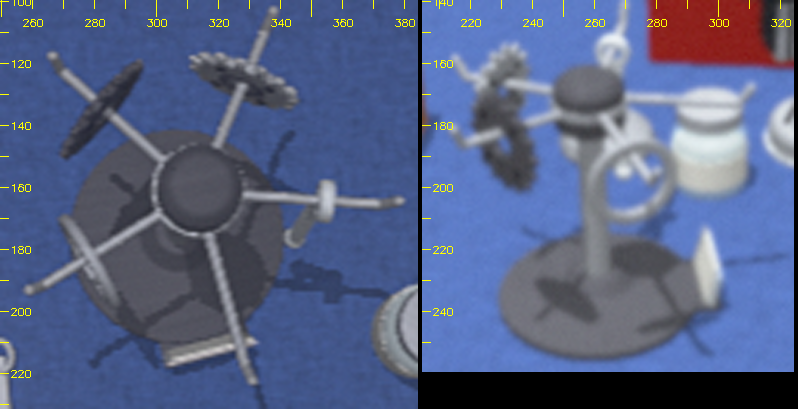

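The empty prong now points at the card: top tip px (330,222), side tip px (312,169). Its neighbours carry the lever and the trim ring and are undisturbed. Measuring the angle and the bend.

```bash
python3 - <<'E'
from h import *
import pickle
s,t=pickle.load(open("p1.pkl","rb"))
T=lambda X,Y:(X/3.1+250-.5,Y/3.1+100-.5); U=lambda X,Y:((X-422)/3.1+205-.5,Y/3.1+140-.5)
az=[]
for i,p in enumerate(((251,380),(402,202),(271,14),(54,58),(30,290))):
    q=onz(t,T(*p),208 if i else 195)-AX; a=np.degrees(np.arctan2(q[1],q[0])); az.append((a-72*i+360)%360-360); print(i,round(a,1),round(np.hypot(*q[:2])),round(az[-1],1))
print("carousel est",np.mean(az),np.mean(az[1:]))
q,e=tri((t,T(251,380)),(s,U(755,90))); d=q-AX; print("tip",q,e,np.degrees(np.arctan2(d[1],d[0])),np.hypot(*d[:2]))
# bar: top-view line gives the vertical-ish plane; intersect side-view bar pixels with it
o,d1=ray(t,T(212,255)); _,d2=ray(t,T(243,355)); n=np.cross(d1,d2);n/=np.linalg.norm(n)
for p in((635,98),(660,98.5),(690,99.5),(715,101),(738,102.5),(748,96),(756,88)):
    o2,d3=ray(s,U(*p)); x=o2+d3*((o-o2)@n)/(d3@n); print(p,np.round(x,1),"r",round(np.hypot(*(x-AX)[:2]),1),"az",round(np.degrees(np.arctan2(*(x-AX)[1::-1])),1))
# card: top edge
print("card az",[round(np.degrees(np.arctan2(*(np.mean([onz(t,T(*p),z) for p in ps],0)-AX)[1::-1])),1) for z,ps in((50,((163,348),(250,330))),(10,((170,365),(257,347))))])
E
```

```text
0 -165.1 124 -165.1
1 -93.6 128 -165.6
2 -22.0 123 -166.0
3 47.4 126 -168.6
4 120.3 125 -167.7
carousel est -166.60912326307303 -166.9792417159593
tip [ 478.04674501 -150.38492393  186.8504788 ] [np.float64(1.077453296884618), np.float64(1.0774532968846062)] -164.7298132808242 124.8615427551724
(635, 98) [ 567.7 -123.5  190.3] r 31.4 az -169.1
(660, 98.5) [ 549.1 -129.4  187.4] r 50.9 az -166.5
(690, 99.5) [ 526.5 -136.6  183.6] r 74.5 az -165.1
(715, 101) [ 507.6 -142.8  179.7] r 94.4 az -164.4
(738, 102.5) [ 489.9 -148.6  176. ] r 112.9 az -164.0
(748, 96) [ 482.3 -150.1  181.4] r 120.7 az -164.3
(756, 88) [ 476.3 -150.8  188.4] r 126.7 az -164.7
card az [np.float64(-167.7), np.float64(-163.6)]
```

Carousel at about -167°, and the card's front is at -164 to -168°, so that fits. The bar dips about 10° (17 mm low at the end) and sits about 8 mm to one side, both within the stated limits. Now the grasp.

```bash
cat >> h.py <<'E'
e=u(-162.1); D=29.5; UP=np.array([0,0,1.])
def B(l): return np.array([567.7,-123.5,190.3])+(l-31)*(e-UP*np.tan(np.radians(9.9)))
def pose(l,z,th,f,lat=0):
    k=np.radians(th); x=e*np.sin(k)-UP*np.cos(k); a=e*np.cos(k)+UP*np.sin(k)
    C=B(l)+lat*np.cross(UP,e); C[2]=z
    return C-D*x, ori(x,f*a)
G=np.array([543.5,304.7,84.])
E
python3 -W ignore - <<'E'
from h import *
for f in(1,-1):
    print(f,np.round(solve_ik(G,ori(DN,-f*u(-16.3))),0),*[np.round(solve_ik(*pose(*p,f)),0) if solve_ik(*pose(*p,f)) is not None else None for p in((160,215,18),(116,176,18),(84,180,-5))])
r.ungrasp()
f=1
r.reach(G+[0,0,110],ori(DN,-f*u(-16.3))); st()
print(r.movel(G,max_speed=90,max_force=5)); st()
r.sleep(.2); r.close(60); r.sleep(.2); st()
E
```

```text
1 [  18.   37.   74.   -0.   69. -145.] [-27.  21.  75. -13.  96. 135.] [-24.  27.  73. -12.  94. 139.] [-30.  19.  82.   4.  75. 131.]
-1 [18. 37. 74. -0. 69. 35.] [-27.  21.  75. -13.  96. -45.] [-24.  27.  73. -12.  94. -41.] [-30.  19.  82.   4.  75. -49.]
t 14.4 [543.7 304.4 194.3] F [0.3 0.3 0.8] w 85.5
False
t 15.8 [543.8 304.8  84.6] F [-0.   1.3  0.3] w 85.4
t 16.9 [543.6 304.7  84.2] F [-0.2 -0.5  1.8] w 6.2
```

```bash
python3 -W ignore - <<'E'
from h import *
import pickle
f=-1
r.movel(G+[0,0,150],max_speed=120); r.sleep(.2); st()
r.reach([430,60,330],ori(DN,f*e)); st()
r.reach(*pose(165,216,18,f)); r.sleep(.3); st()
s,t=viewer.capture("side"),viewer.capture("top"); pickle.dump((s,t),open("p2.pkl","wb"))
pair(t,(260,120,370,270),s,(225,110,345,260),3.4,"pre.png")
E
```

```text
t 18.4 [543.4 304.7 233.5] F [ 0.2 -0.9 -2. ] w 5.8
t 20.3 [430.1  60.1 329.9] F [-1.   0.3 -2.8] w 6.3
t 21.5 [ 448.9 -161.2  244.6] F [ 0.7  0.  -3.1] w 6.0
```

View pics/pre.png

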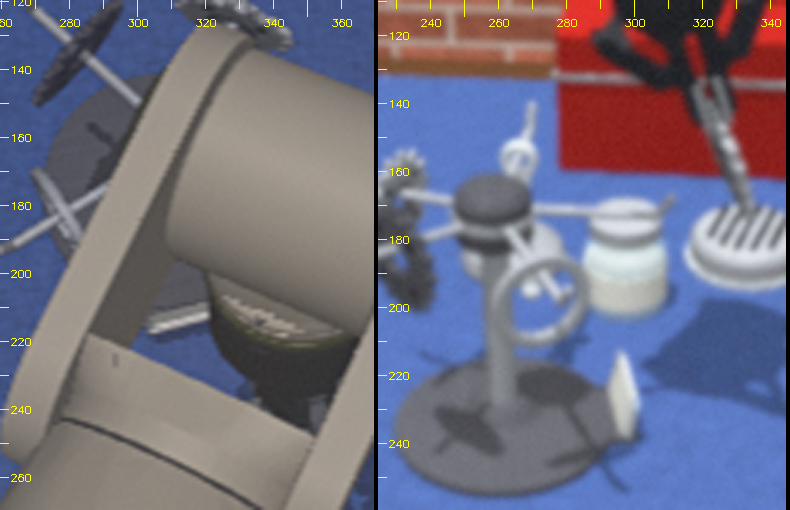

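Side view: the sprocket is held edge-on at px (325,152), leaning as planned, its lower edge at (332,171). The prong tip is at (312,168). The arm hides the top view. Checking the held pose against the projection.

```bash
python3 -W ignore - <<'E'
from h import *
import pickle
s,t=pickle.load(open("p2.pkl","rb"))
st_=readout.state(); R=Ro.from_euler("xyz",st_["tool_rot"],degrees=True).as_matrix(); x,y,z=R.T
C=st_["eef_pos"]+D*x
ang=np.radians(np.arange(0,360,10))
pts=[C+46*(np.cos(a)*x+np.sin(a)*y)+k*4*z for a in ang for k in(-1,1)]
q=proj(s,pts); c=proj(s,[C])[0]
print("pred centre",c,"min",q.min(0),"max",q.max(0),"lowest at",q[q[:,1].argmax()])
g=s["frame"].astype(int); sub=g[130:180,300:345]
# grey bright sprocket pixels near prediction
m=(sub.max(2)-sub.min(2)<28)&(sub.min(2)>70)
n,l,stt,cen=cv2.connectedComponentsWithStats(m.astype(np.uint8))
for i in range(1,n):
    if stt[i,4]>20: print("comp",stt[i,:4]+[300,130,0,0],stt[i,4],cen[i]+[300,130])
print("bar proj",[np.round(proj(s,[B(l)])[0],1) for l in(31,60,84,113)])
print("y-axis(lateral) tool",np.round(y,2))
E
```

```text
pred centre [327.81021514 155.6777457 ] min [319.01596194 137.14267851] max [336.78384698 174.1115178 ] lowest at [333.21363084 174.1115178 ]
comp [317 132  28  48] 460 [328.41086957 160.73043478]
comp [300 169  11  11] 79 [303.51898734 174.43037975]
bar proj [array([273.2, 171.1]), array([285.1, 171.6]), array([294.9, 172. ]), array([306.5, 172.5])]
y-axis(lateral) tool [-0.31  0.95 -0.  ]
```

```bash
python3 -W ignore - <<'E'
from h import *
import pickle
s,t=pickle.load(open("p2.pkl","rb"))
st_=readout.state(); R=Ro.from_euler("xyz",st_["tool_rot"],degrees=True).as_matrix(); x,y,z=R.T
C=st_["eef_pos"]+D*x; ang=np.radians(np.arange(0,360,6))
b=(295,112,345,182); k=8
f=cv2.resize(s["frame"][b[1]:b[3],b[0]:b[2],::-1],None,fx=k,fy=k,interpolation=cv2.INTER_CUBIC); g=f.copy()
for kk,col in((-4,(0,255,0)),(4,(0,255,255))):
    p=proj(s,[C+46*(np.cos(a)*x+np.sin(a)*y)+kk*z for a in ang]); cv2.polylines(g,[np.int32((p+.5-b[:2])*k)],True,col,1)
    p=proj(s,[C+13*(np.cos(a)*x+np.sin(a)*y)+kk*z for a in ang]); cv2.polylines(g,[np.int32((p+.5-b[:2])*k)],True,col,1)
for h in(-11,11): cv2.circle(g,tuple(np.int32((proj(s,[st_["eef_pos"]+h*y])[0]+.5-b[:2])*k)),4,(0,0,255),-1)
cv2.imwrite("pics/ov.png",np.hstack([f,g]))
E
```

```text
(no output)
```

View pics/ov.png

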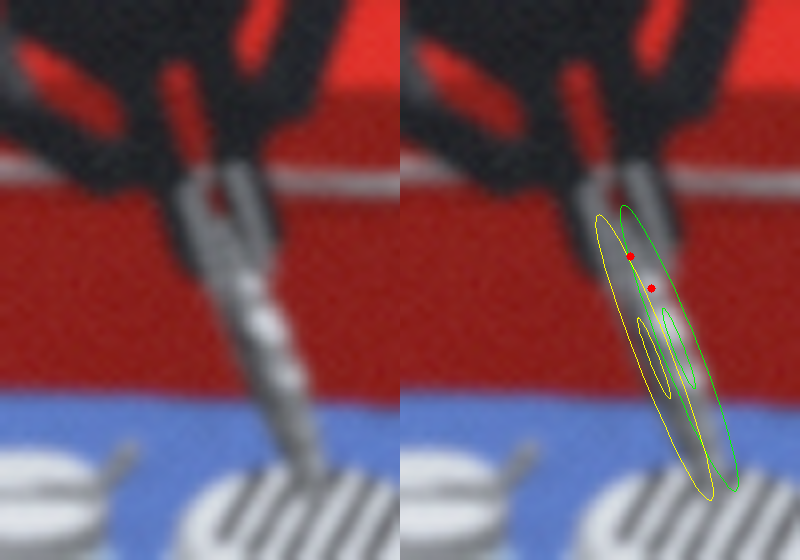

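The overlay agrees within about 1–2 px, and the fingertips are where they should be. The sprocket is held correctly. Threading it on.

```bash
python3 -W ignore - <<'E'
from h import *
f=-1
for p,v in(((140,200,18),80),((126,188,18),40),((117,179,16),30),((106,177.5,4),30),((95,179,-5),30),((84,181,-5),30)):
    hit=r.movel(*pose(*p,f),max_speed=v,max_force=4); print(p,hit); st()
    if hit: break
E
```

```text
(140, 200, 18) False
t 22.1 [ 472.8 -154.1  227.7] F [ 0.   0.6 -2.5] w 5.9
(126, 188, 18) False
t 22.7 [ 486.  -149.9  216. ] F [ 0.7 -0.3 -2.4] w 5.8
(117, 179, 16) False
t 23.3 [ 493.5 -147.5  207.3] F [-0.   0.4 -2.3] w 6.1
(106, 177.5, 4) False
t 23.6 [ 497.6 -146.3  207.4] F [ 0.  -0.1 -1.9] w 5.7
(95, 179, -5) False
t 24.0 [ 504.1 -144.1  208.3] F [-0.8 -0.1 -2.8] w 6.2
(84, 181, -5) False
t 24.5 [ 514.9 -140.5  210.3] F [-0.5 -0.7 -1.5] w 5.9
```

```bash
python3 -W ignore - <<'E'
from h import *
f=-1
r.sleep(.3); st()
print(r.movel(*pose(84,181-17,-5,f),max_speed=10,max_force=2.2)); st(); r.sleep(.2)
print(np.mean([readout.state()["wrist_force"] if not r.sleep(.05) else 0 for _ in range(8)],0)); st()
E
```

```text
t 24.8 [ 514.7 -140.6  210.4] F [ 1.2 -0.4 -2.3] w 6.0
True
t 25.8 [ 514.9 -140.5  202.1] F [0.7 0.2 2.6] w 6.1
[ 1.35783623 -0.36254811  5.38258892]
t 26.4 [ 514.8 -140.5  201.9] F [ 2.1 -0.9  5. ] w 6.1
```

```bash
python3 -W ignore - <<'E'
from h import *
def mf(): return np.mean([readout.state()["wrist_force"] if not r.sleep(.04) else 0 for _ in range(6)],0)
p=readout.state()["eef_pos"]; z0=181-17
for i in range(5):
    F_=mf(); print(np.round(F_,1))
    if F_[2]<2: break
    q,o=pose(84,181,-5,-1); q[2]=202.1-.3*(i+1); 
    q[2]=readout.state()["eef_pos"][2]+.35; r.movel(q,o,max_speed=5)
st()
s=viewer.capture("side"); cv2.imwrite("pics/hang.png",crop(s,(235,110,345,210),5))
E
```

```text
[ 1.1 -0.   5.7]
[ 0.8 -0.1  2.8]
[0.9 0.1 0.9]
t 27.7 [ 514.8 -140.5  202.5] F [ 0.4 -0.4  0.2] w 6.3
```

View pics/hang.png

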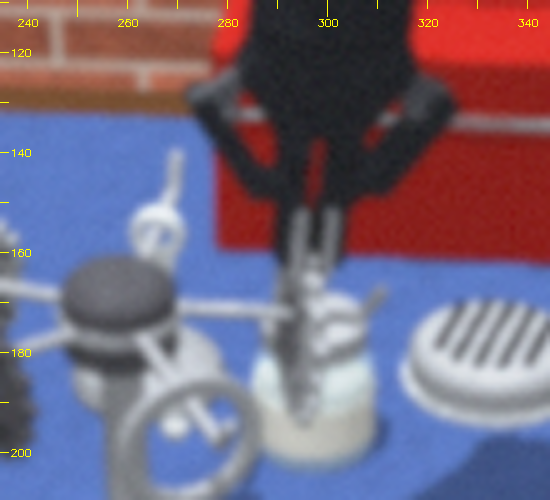

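Side view: the bar runs from the hub into the sprocket at px (293,171), and its upturned end comes out beyond at (311,167). The prong carries about 3.6 N. Releasing.

```bash
python3 -W ignore - <<'E'
from h import *
import pickle
r.sleep(.2); r.ungrasp(); st(); r.sleep(.3); st()
p=readout.state()["eef_pos"]
print(r.movel(p+[0,0,120],max_speed=80,max_force=8)); st()
r.reach([430,120,350],ori(DN,-e)); r.sleep(.5)
s,t=viewer.capture("side"),viewer.capture("top"); pickle.dump((s,t),open("p3.pkl","wb"))
pair(t,(250,100,385,232),s,(205,140,325,260),3.1,"end.png"); st()
E
```

```text
t 28.7 [ 514.8 -140.6  202.6] F [ 0.9  0.1 -0.4] w 85.6
t 29.0 [ 514.8 -140.6  202.6] F [ 0.5 -0.4 -0.7] w 85.4
False
t 30.6 [ 514.7 -140.5  322.1] F [-0.9 -0.3  0. ] w 85.3
t 32.3 [430. 120. 350.] F [-1.   0.3  0.2] w 85.2
```

View pics/end.png

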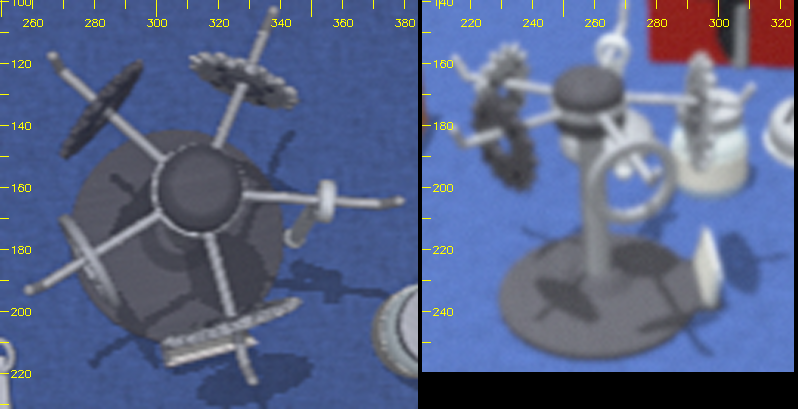

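The sprocket hangs on the prong, top px (325,203). The prong tips haven't shifted since before the hang. One last numeric check for position and stillness, then I hand in.

```bash
python3 -W ignore - <<'E'
from h import *
import pickle
s,t=pickle.load(open("p3.pkl","rb"))
q=onz(t,(235/3.1+249.5,320/3.1+99.5),190); c=(q-AX)@u(-167); print("sprocket at bar, out",round(c,1))
r.sleep(1); s2,t2=viewer.capture("side"),viewer.capture("top")
d=np.abs(t2["frame"][100:232,250:385].astype(int)-t["frame"][100:232,250:385]).max(2); d2=np.abs(s2["frame"][140:260,205:305].astype(int)-s["frame"][140:260,205:305]).max(2)
print("changed px",(d>40).sum(),(d2>40).sum())
a=cv2.cvtColor(pickle.load(open("top0.pkl","rb"))["frame"],6).astype(int);b=cv2.cvtColor(t2["frame"],6).astype(int)
for n,(x,y) in dict(cover1=(153,145),carton=(199,130),spanner=(252,248),jar=(388,206),horn=(406,164),cover2=(419,250),small=(115,240)).items():
    print(n,round(np.abs(a-b)[y-18:y+18,x-18:x+18].mean(),1),end="; ")
if 45<c<100 and (d>40).sum()<30: r.job_done(); print("handed in")
E
```

```text
sprocket at bar, out 84.0
changed px 0 0
cover1 1.0; carton 1.0; spanner 6.1; jar 1.4; horn 1.0; cover2 1.0; small 29.7; the job is handed in; nothing more can be done
handed in
```

```bash
python3 -W ignore - <<'E'
from h import *
import pickle
s,t=pickle.load(open("p3.pkl","rb"))
pair(t,(88,175,160,263),s,(228,330,340,420),4.2,"rack_end.png")
E
```

```text
(no output)
```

View pics/rack_end.png

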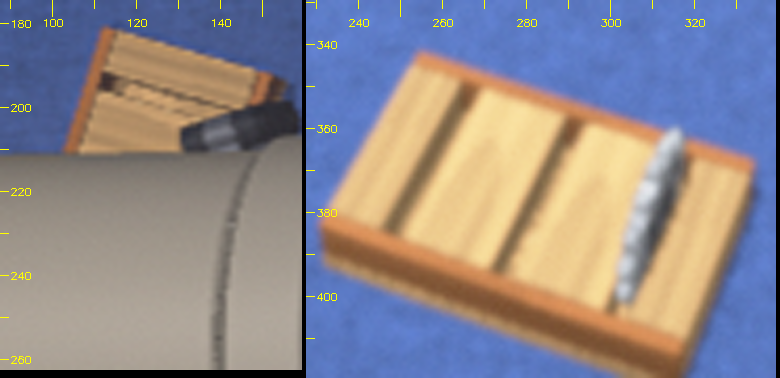

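The job is done and handed in at about 33 s of the 72 s allowed. The interface gives no verdict, so what follows is from my own checks.

- **Turning the stand:** I pushed the empty prong with closed fingers through about 62° and backed off. The carousel then measured -167°, and the card measured -164° to -168°.
- **Hanging the sprocket:** I gripped the large sprocket at the top of its rim and threaded it tilted over the upturned end. No threading move hit its 4 N limit. I lowered it until the prong carried about 3.6 N, then opened the fingers.

**Last checks:**
- The sprocket hangs about 84 mm from the axis, and no pixels changed around it or the stand over the last second or so.
- The stand's prongs look the same before and after hanging, and the arm stands well clear.
- Both covers, the carton, the jar and the horn show almost no change from the start pictures. The spanner differs slightly (6.1 against about 1 for the others), which I did not look into.

**Checks that disagreed:**
- The top-view check flagged the small sprocket. The arm was blocking that view, and the side view shows it unmoved.
- While I was lowering the sprocket, the load on the prong briefly reached about 8 N, more than I intended but under the 15 N limit.
- The fingers read 6 mm on the 8 mm sprocket, although the grip held.

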